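Match a shield hinge's loose leaf to its jamb block and hold it for pinning

TASK

The splash shield's hinge is ready to be pinned. Lift the orange protective cover off the knuckles of the fixed jamb block and stand it, the same way up as it was, on a free spot of the worktop; then take the loose steel hinge leaf out of its grey stand and gently bring its knuckle down between the two fixed knuckles, plate upright, so that all the holes line up for the pin. Nothing else carries it there: finish while holding the leaf in line, still gripped and steady (do not let go), and do not disturb the bottles or the crucible.

Things in the scene. Friction and masses are not known exactly. Their poses are not given: they have to be found in the camera images.
- jamb: Fixed jamb block: aluminium, 140 (x) x 56 (y) mm, top at z = 46 mm, on a dark base plate 170 x 96 x 8 mm with a brass pin parked on it (not used). On top two steel knuckles of 20 mm diameter lie along x, 17 to 47 mm either side of the middle (gap 34 mm, inner ends chamfered 3 mm), tops at 74 mm. Origin: centre of underside, z up. Place and yaw vary; it may stand left or right of the stand.
- jamb_bore (a point): Middle of the gap, on the axis of the fixed knuckles' holes (10 mm, for a 7 mm pin), 64 mm above the worktop; axes as jamb (x along the holes). The leaf's origin belongs here. Nothing carries the leaf there: below its knuckle 8 mm of air remain to the block's top, so it must be held by the gripper.
- cover: Loose orange cover over the fixed knuckles, about 0.12 kg: a box open below, 116 (x) x 50 (y) x 34 mm, with a grip rib on top, 60 (x) x 12 (y) mm, that rises from 34 to 60 mm above the rim. Origin: centre of the rim (lower edge), z up. At the start on the block's top, 46 mm up, x along the jamb's x; rises 30 mm to clear the knuckles. The worktop round x = 0.62, y = 0.10 m is always free.
- stand: Grey plastic stand, fixed: base 110 (x) x 70 (y) x 8 mm with two slotted posts 63 mm high at x = +-32 mm (each 14 mm in x, 26 mm in y) that guide the ends of the leaf's plate; 50 mm free between them. The leaf stands in it, over its middle, x along its x; lift it straight up by 50 mm or more to clear the posts. Origin: centre of underside, z up. Place and yaw vary.
- leaf: Loose steel hinge leaf, about 0.18 kg: below a knuckle 20 mm in diameter, 30 mm long, with a 10 mm hole; above it an upright plate 8 mm thick (y), 80 mm wide (x), 15 to 71 mm above the hole. Same either way round. Origin: middle of the hole; x along it, z up the plate. At the start about 18 mm above the worktop, knuckle down, 1 mm play in the slots, leaning up to 0.07 rad.
- sample_bottle: Clear glass bottle 56 mm in diameter, 112 mm high, bystander. Origin: centre of its underside.
- crucible: White porcelain crucible 43 mm wide, 32 mm high, bystander. Origin: centre of its underside.
- dropper: Brown dropper bottle with black top, 38 mm in diameter, 108 mm high, bystander. Origin: centre of its underside.
There are look-alikes about, which are no part of the job. There is more than one size of the leaf; the one meant has the size given above.

How it is judged:
By the outcome, as a careful person would: the job done as asked, in the order asked, and still so for the second after the job is handed in, while the arm keeps its last pose, push and grip.
It also fails if it takes over 54 s, if anything falls off the work surface, if the arm or the gripper's body presses on something with over 40 N, if the wrist force passes 120 N, or if a joint passes its speed limit or range.

ROBOT

A 6-joint arm with a two-finger parallel gripper is mounted at the origin on the work surface; the furniture and walls round the work are solid. World frame = base frame: x ahead of the robot, y to its left, z up, the work surface at z = 0. Lengths are in m, angles in degrees, forces in N, time in s.
With the tool pointing down it reaches from about 0.325 to 0.85 m from the base axis. Payload 15.5 kg.
Tool frame: the origin (TCP) lies midway between the tips of the shut fingers; the grasp point (between the pads) lies 19 mm behind it; y points along the fingers, x is the direction in which the jaws open and shut, and the axes are right-handed (so a half turn about y gives the same grasp; the last joint's range is limited). The gripper opens to 91 mm and grips with 3 to 60 N. Pads are 32 mm wide; open, the fingers measure 118 mm over their backs; the gripper's body (76 mm by 178 mm) begins 60 mm behind the grasp point.
Start: joints at [63.799, 28.281, 77.091, -0, 74.628, -5.472], TCP at [0.221, 0.585, 0.214] pointing down, gripper open.
Joint ranges: [-166.48, 166.48], [-47.26, 123.95], [12.59, 153.08], [-70.14, 250.14], [6.76, 159.57], [-176.63, 176.63]. Speed limits (degrees/s): [108.29, 108.29, 147.25, 172.46, 172.46, 172.46].

INTERFACE

Orientations are given as a 3x3 rotation matrix whose columns are the frame's x, y, z axes.
In Python, from bench import ctrl gives the robot as it stands. The module is installed in compiled form; this text tells all that it offers. Calls block until the motion is done:
- ctrl.goto(position, orientation): joint-space move of the TCP to a pose.
- ctrl.move_l(position, vel=0.15, ori=None, contact_N=None): straight line of the TCP; ori=None keeps the orientation; vel is the mean speed in m/s. With contact_N (N) it stops when the force on the tool has changed by that much, and returns True; else False.
- ctrl.movej(angles): joint-space move.
- ctrl.command_gripper(opening): opening from 0.0 (shut) to 1.0 (fully open); the grip force is fixed at half the most; returns when the fingers have stopped.
- ctrl.sleep(seconds).
- ctrl.ik(position, orientation): joint angles nearest the present ones, or None.
- ctrl.read_camera(name): name is "scene" or "side" or "wrist"; returns the picture (420x560x3 uint8, blue, green, red); there is no depth.
- ctrl.camera_params(name): a dict with "fx", "fy", "cx", "cy" (pixels), "D" ([k1, k2, p1, p2, k3] as OpenCV has them; the pictures are not rectified), "pose" (4x4, takes a point from camera to world coordinates); the wrist camera has in their place "T_tool_cam" (4x4, takes a point from camera to tool coordinates, whose origin is the TCP and whose axes are the tool frame's). Camera axes: x right, y up, looking along -z (the intrinsics and any distortion apply to the point x, -y, -z); pixel columns grow to the right and rows downward; lengths in m; the calibration is good to about 2 mm. A picture is of the moment at which its call begins: read the wrist's pose just before it. camera_params takes no time and is no camera call.
A pose or a line that the arm cannot do raises ctrl.MotionError and nothing moves.
- ctrl.sign_off(): hands the job in, once; it reports no verdict.
Readings, each from a call of its own:
- ctrl.current_t(): time.
- ctrl.current_q(): joint angles.
- ctrl.current_dq(): joint speeds.
- ctrl.current_effort(): joint torques, N m.
- ctrl.current_tool_pos(): TCP position.
- ctrl.current_eef_rot(): TCP orientation.
- ctrl.current_contact_force(): force on the tool from outside, world axes, zero at the start.
- ctrl.current_wrist_torque(): the same for the moment, N m.
- ctrl.current_grip_width(): opening from 0.0 (shut) to 1.0 (fully open).
Only numpy, scipy, OpenCV 4.12 (cv2) and the standard library are available. Lean on these libraries where they do the work, as an engineer would, in place of code of your own. Each camera call takes 0.05 s, during which the arm holds its last target. There are 200 camera calls.

## Working session

There is one attempt and no reset: what is moved stays moved. The work goes in short steps, each a Python script; the robot and the scene stay as the last script left them, time stands still between calls to the robot, and variables do not carry over. Pictures are saved under pics/ and viewed, about 8 in all and at most 12, crops included, and the job is handed in when it is done.

```bash
mkdir -p pics; cat > h.py <<'E'
import numpy as np, cv2
from bench import ctrl
def cam(name):
    p=ctrl.camera_params(name)
    K=np.array([[p["fx"],0,p["cx"]],[0,p["fy"],p["cy"]],[0,0,1.]]); D=np.array(p["D"],float)
    if "pose" in p: T=np.array(p["pose"])
    else:
        W=np.eye(4); W[:3,:3]=ctrl.current_eef_rot(); W[:3,3]=ctrl.current_tool_pos()
        T=W@np.array(p["T_tool_cam"])
    return K,D,T
def ray(c,uv):
    K,D,T=c
    n=cv2.undistortPoints(np.array(uv,float).reshape(-1,1,2),K,D).reshape(-1,2)
    d=np.c_[n[:,0],-n[:,1],-np.ones(len(n))]@T[:3,:3].T
    return T[:3,3],d
def onz(c,uv,z):
    o,d=ray(c,uv); return o+d*((z-o[2])/d[:,2])[:,None]
def proj(c,P):
    K,D,T=c
    q=(np.atleast_2d(P)-T[:3,3])@T[:3,:3]*[1,-1,-1]
    return cv2.projectPoints(q,np.zeros(3),np.zeros(3),K,D)[0].reshape(-1,2)
def down(yaw):  # tool x (jaw) at yaw deg, y along fingers?
    pass
E
python3 - <<'E'
from h import *
a=ctrl.read_camera("scene");b=ctrl.read_camera("side");c=ctrl.read_camera("wrist")
for n,i in(("scene",a),("side",b),("wrist",c)): cv2.imwrite(f"pics/{n}0.png",i)
s=np.vstack([np.hstack([a,b])]); cv2.imwrite("pics/ab0.png",s)
print(np.round(ctrl.current_eef_rot(),3),ctrl.current_tool_pos(),ctrl.current_t())
for n in("scene","side","wrist"):
    K,D,T=cam(n);print(n,np.round(K,1).tolist(),np.round(D,3),np.round(T,3).tolist())
E
```

```text
[[ 0.354 -0.    -0.935]
 [ 0.935 -0.001  0.354]
 [-0.001 -1.     0.   ]] [0.22111326 0.58429781 0.21347679] 0.15
scene [[414.4, 0.0, 281.7], [0.0, 414.4, 209.2], [0.0, 0.0, 1.0]] [-0.12  0.    0.    0.    0.  ] [[0.654, 0.379, -0.655, -0.098], [-0.757, 0.341, -0.558, -0.451], [0.012, 0.86, 0.509, 0.567], [0.0, 0.0, 0.0, 1.0]]
side [[379.0, 0.0, 280.2], [0.0, 379.0, 202.2], [0.0, 0.0, 1.0]] [-0.011  0.     0.     0.     0.   ] [[-0.947, 0.223, -0.229, 0.311], [-0.32, -0.627, 0.711, 0.726], [0.015, 0.747, 0.665, 0.656], [0.0, 0.0, 0.0, 1.0]]
wrist [[351.2, 0.0, 284.1], [0.0, 351.2, 208.0], [0.0, 0.0, 1.0]] [-0.079  0.     0.     0.     0.   ] [[0.354, -0.898, -0.262, 0.148], [0.935, 0.339, 0.101, 0.612], [-0.001, -0.281, 0.96, 0.385], [0.0, 0.0, 0.0, 1.0]]
```

View pics/scene0.png

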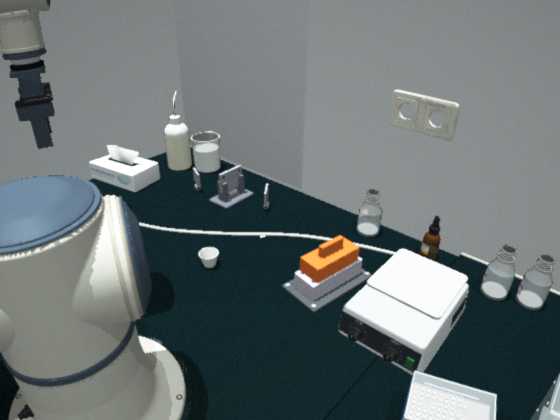

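View pics/side0.png

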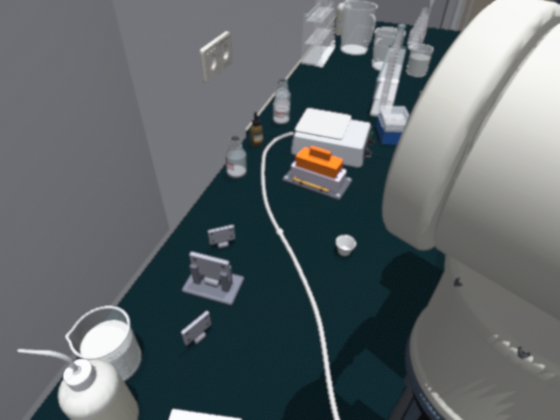

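Scene picture: the orange cover on the jamb is at (328,262), and the stand with its upright leaf is at (232,187). Look-alikes for the leaf are small loose leaves at scene (197,180) and (266,197), which are side (197,328) and (221,236). The leaf I want is the one standing in the grey stand, at side (210,268). Next I triangulate roughly and look from above.

```bash
cat >> h.py <<'E'
def tri(c1,u1,c2,u2):
    o1,d1=ray(c1,[u1]);o2,d2=ray(c2,[u2]);d1=d1[0];d2=d2[0]
    s=np.linalg.lstsq(np.c_[d1,-d2],o2-o1,rcond=None)[0]
    a=o1+s[0]*d1;b=o2+s[1]*d2
    return (a+b)/2,np.linalg.norm(a-b)
def R(a):
    a=np.radians(a);x=np.array([np.cos(a),np.sin(a),0]);y=np.array([0,0,-1.])
    return np.c_[x,y,np.cross(x,y)]
E
python3 - <<'E'
from h import *
A=cam("scene");B=cam("side")
for n,u,v in(("rib",(333,247),(319,153)),("leaf",(231,175),(211,262)),("decoyA",(197,180),(197,328)),("decoyB",(266,197),(221,236)),("crucible",(208,257),(346,244)),("dropper",(437,219),(255,118)),("bottle",(374,192),(236,141))):
    p,e=tri(A,u,B,v);print(n,p.round(3),round(e,4))
print("hotplate corners z=.09",onz(A,[(342,305),(400,250),(468,285),(412,345)],.09).round(3))
print("jamb base corners", onz(A,[(283,286),(311,306),(370,274)],.008).round(3))
p=ctrl.camera_params("wrist");print(np.round(p["T_tool_cam"],4))
for P in [(.6,-.1),(.4,.3)]:
  for a in range(-180,180,30):
    q=ctrl.ik([*P,.25],R(a)); print(P,a,None if q is None else np.round(q,0))
E
```

```text
rib [ 0.473 -0.099  0.089] 0.0011
leaf [0.585 0.314 0.071] 0.0014
decoyA [0.558 0.431 0.028] 0.0026
decoyB [0.615 0.211 0.03 ] 0.0017
crucible [0.344 0.133 0.021] 0.0016
dropper [ 0.702 -0.216  0.092] 0.0101
bottle [ 0.694 -0.059  0.106] 0.0087
hotplate corners z=.09 [[ 0.348 -0.204  0.09 ]
 [ 0.552 -0.205  0.09 ]
 [ 0.537 -0.349  0.09 ]
 [ 0.345 -0.332  0.09 ]]
jamb base corners [[ 0.392 -0.04   0.008]
 [ 0.384 -0.118  0.008]
 [ 0.542 -0.154  0.008]]
[[ 1.000e+00 -3.000e-04  5.000e-04 -2.000e-04]
 [ 5.000e-04  2.811e-01 -9.597e-01 -1.712e-01]
 [ 2.000e-04  9.597e-01  2.811e-01  7.820e-02]
 [ 0.000e+00  0.000e+00  0.000e+00  1.000e+00]]
(0.6, -0.1) -180 [-15.  25.  77.  -0.  78. 165.]
(0.6, -0.1) -150 [-15.  25.  77.   0.  78. 135.]
(0.6, -0.1) -120 [-15.  25.  77.  -0.  78. 105.]
(0.6, -0.1) -90 [-15.  25.  77.  -0.  78.  75.]
(0.6, -0.1) -60 [-15.  25.  77.   0.  78.  45.]
(0.6, -0.1) -30 [-15.  25.  77.  -0.  78.  15.]
(0.6, -0.1) 0 [-15.  25.  77.  -0.  78. -15.]
(0.6, -0.1) 30 [-15.  25.  77.  -0.  78. -45.]
(0.6, -0.1) 60 [-15.  25.  77.   0.  78. -75.]
(0.6, -0.1) 90 [ -15.   25.   77.   -0.   78. -105.]
(0.6, -0.1) 120 [ -15.   25.   77.   -0.   78. -135.]
(0.6, -0.1) 150 [ -15.   25.   77.    0.   78. -165.]
(0.4, 0.3) -180 [  30.   16.   91.   -0.   73. -150.]
(0.4, 0.3) -150 None
(0.4, 0.3) -120 [ 30.  16.  91.  -0.  73. 150.]
(0.4, 0.3) -90 [ 30.  16.  91.  -0.  73. 120.]
(0.4, 0.3) -60 [30. 16. 91.  0. 73. 90.]
(0.4, 0.3) -30 [30. 16. 91. -0. 73. 60.]
(0.4, 0.3) 0 [30. 16. 91. -0. 73. 30.]
(0.4, 0.3) 30 [30. 16. 91. -0. 73.  0.]
(0.4, 0.3) 60 [ 30.  16.  91.   0.  73. -30.]
(0.4, 0.3) 90 [ 30.  16.  91.  -0.  73. -60.]
(0.4, 0.3) 120 [ 30.  16.  91.  -0.  73. -90.]
(0.4, 0.3) 150 [  30.   16.   91.    0.   73. -120.]
```

```bash
python3 - <<'E'
from h import *
A=cam("scene");B=cam("side")
L=onz(B,[(192,256),(231,264)],.089);print("leaf top",L.round(3))
d=L[1]-L[0];ly=np.degrees(np.arctan2(d[1],d[0]));print(ly,np.linalg.norm(d))
def look(P,yaw,name,h=.2):
    a=yaw+90
    r=R(a);p=np.array([*P,h])-.04*r[:,2]
    ctrl.goto(p,r);ctrl.sleep(.2)
    c=cam("wrist");i=ctrl.read_camera("wrist")
    cv2.imwrite(f"pics/{name}.png",i);np.savez(f"{name}.npz",K=c[0],D=c[1],T=c[2]);print(name,np.round(ctrl.current_q(),0),ctrl.current_t())
ly=(ly+90)%180-90
look((.585,.314),ly,"w_stand")
look((.473,-.099),-13,"w_jamb",.25)
E
```

```text
leaf top [[0.617 0.326 0.089]
 [0.538 0.319 0.089]]
-174.95698526315147 0.07930838531413738
w_stand [ 22.  35.  66.   0.  79. -73.] 2.1667
w_jamb [-18.  18.  88.   0.  74. -95.] 4.0417
```

View pics/w_stand.png

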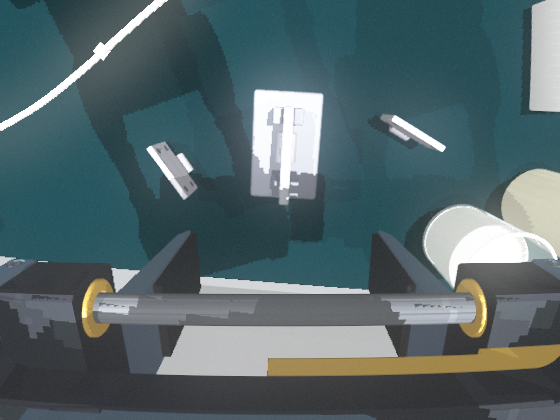

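View pics/w_jamb.png

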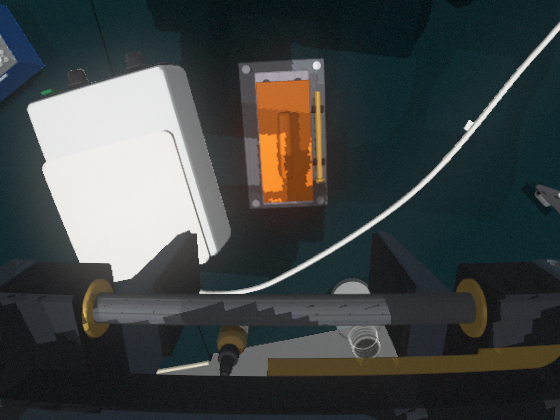

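Stand view: leaf plate from about (288,107) to (285,203), seen edge-on in the stand, with decoy leaves at (172,170) and (412,132). Jamb view: base plate corners near (239,62), (325,60), (327,206), (250,209), and the cover at (285,140). I'll take one 4x crop of both for precise pixels.

```bash
python3 - <<'E'
from h import *
s=cv2.imread("pics/w_stand.png");j=cv2.imread("pics/w_jamb.png")
f=lambda i,x,y:cv2.resize(i[y:y+150,x:x+100],None,fx=4,fy=4,interpolation=cv2.INTER_CUBIC)
cv2.imwrite("pics/crop1.png",np.hstack([f(s,240,75),f(j,235,62)]))
z=np.load("w_jamb.npz");c=(z["K"],z["D"],z["T"])
h=cv2.cvtColor(j,cv2.COLOR_BGR2HSV)
m=cv2.inRange(h,(3,170,70),(18,255,255));m[:, :240]=0;m[:,330:]=0;m[215:]=0
m=cv2.morphologyEx(m,cv2.MORPH_CLOSE,np.ones((7,7)));m=cv2.morphologyEx(m,cv2.MORPH_OPEN,np.ones((5,5)))
k=max(cv2.findContours(m,0,1)[0],key=cv2.contourArea).reshape(-1,2)
P=onz(c,k,.08)[:,:2];r=cv2.minAreaRect((P*1000).astype(np.float32));print("cover",r, "px",cv2.boundingRect(k))
C=onz(c,[(240,63),(324,61),(326,206),(250,208)],.008);print("base",C.round(4),C.mean(0).round(4));
for a,b in((0,3),(1,2),(0,1),(3,2)):
    d=C[b]-C[a];print(np.linalg.norm(d).round(4),np.degrees(np.arctan2(d[1],d[0])).round(1))
E
```

```text
cover ((470.1335754394531, -97.16336059570312), (49.52910614013672, 114.91270446777344), 80.15308380126953) px (256, 80, 57, 122)
base [[ 0.3796 -0.1277  0.008 ]
 [ 0.3984 -0.0365  0.008 ]
 [ 0.5628 -0.0669  0.008 ]
 [ 0.5445 -0.1583  0.008 ]] [ 0.4714 -0.0973  0.008 ]
0.1677 -10.5
0.1672 -10.5
0.0931 78.3
0.0932 78.6
```

View pics/crop1.png

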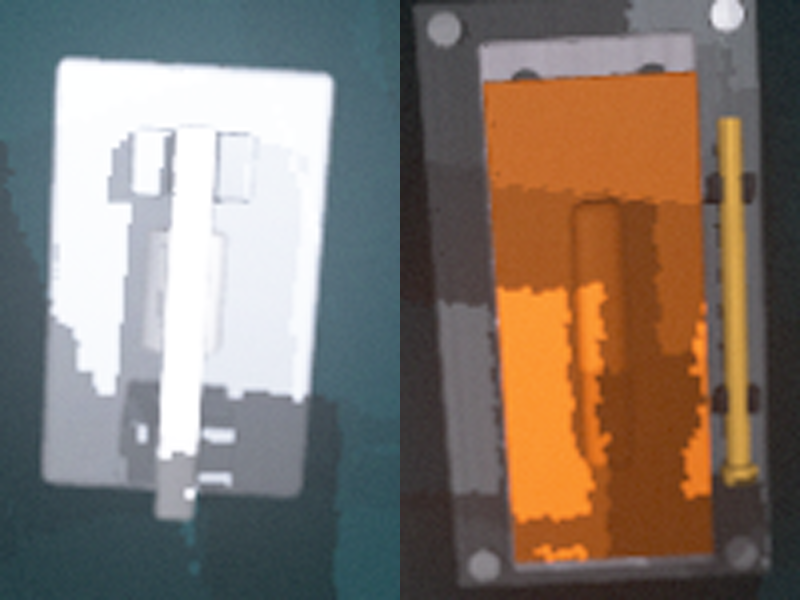

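```bash
python3 - <<'E'
from h import *
z=np.load("w_stand.npz");c=(z["K"],z["D"],z["T"])
L=onz(c,[(288.7,106.7),(284,204.7)],.089);d=L[1]-L[0]
print("leaf",L.round(4),L.mean(0).round(4),np.linalg.norm(d).round(4),np.degrees(np.arctan2(d[1],d[0])).round(2))
S=onz(c,[(255,90),(323,94),(315,199),(251,196)],.008);print("stand",S.mean(0).round(4))
print("knuckle",onz(c,[(286.5,148)],.028).round(4))
print("cable",onz(cam("side"),[(262,190),(280,230),(300,275)],.003).round(3))
p=np.array([.4707,-.0972]);r=R(80)
ctrl.command_gripper(.45)
ctrl.goto([*p,.13],r)
print(ctrl.move_l([*p,.083],.08,contact_N=15),ctrl.current_tool_pos())
ctrl.command_gripper(0);print("w",ctrl.current_grip_width()*91,ctrl.current_contact_force().round(1))
ctrl.move_l([*p,.19],.12);ctrl.sleep(.2);print("w",ctrl.current_grip_width()*91,ctrl.current_contact_force().round(1))
c=cam("wrist");i=ctrl.read_camera("wrist");cv2.imwrite("pics/lift.png",i);np.savez("lift.npz",K=c[0],D=c[1],T=c[2])
print(ctrl.current_t(),ctrl.current_tool_pos())
E
```

```text
leaf [[0.5467 0.314  0.089 ]
 [0.6259 0.3174 0.089 ]] [0.5863 0.3157 0.089 ] 0.0793 2.46
stand [0.5867 0.3158 0.008 ]
knuckle [[0.5858 0.3162 0.028 ]]
cable [[ 0.598 -0.002  0.003]
 [ 0.504  0.123  0.003]
 [ 0.422  0.235  0.003]]
False [ 0.47113018 -0.09733844  0.08341731]
w 12.181410580816426 [-0.3  0.3 -0.2]
w 11.704607347390475 [-0.2  0.3 -0.2]
8.0917 [ 0.47049443 -0.09711381  0.18954928]
```

View pics/lift.png

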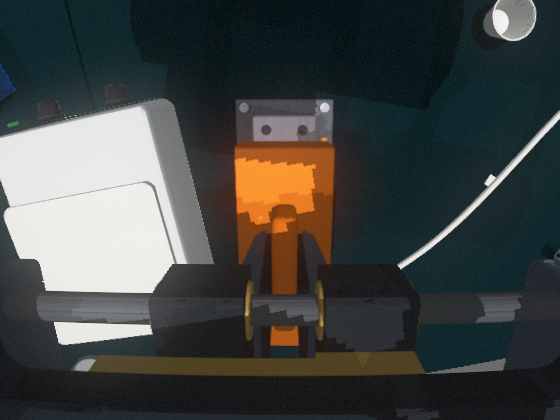

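The cover is lifted, held by the rib at (285,260), and the bare block top shows behind it. Next I place it, then look down at the knuckles and the leaf again.

```bash
python3 - <<'E'
from h import *
p=[.63,.10];r=R(80)
ctrl.goto([*p,.17],r)
ctrl.move_l([*p,.05],.12)
print(ctrl.move_l([*p,.034],.02,contact_N=4),ctrl.current_tool_pos(),ctrl.current_contact_force().round(1))
ctrl.command_gripper(.45);print(ctrl.current_grip_width()*91)
ctrl.move_l([*p,.15],.15)
j=np.array([.4710,-.0972]);r=R(79.8)
ctrl.goto([*(j-.03*r[:2,2]),.20],r);ctrl.sleep(.2)
c=cam("wrist");i=ctrl.read_camera("wrist");cv2.imwrite("pics/kn.png",i);np.savez("kn.npz",K=c[0],D=c[1],T=c[2])
s=ctrl.read_camera("scene");cv2.imwrite("pics/scene2.png",s)
f=lambda i,x,y,w,h,k:cv2.resize(i[y:y+h,x:x+w],None,fx=k,fy=k,interpolation=cv2.INTER_CUBIC)
cv2.imwrite("pics/crop2.png",np.hstack([f(i,210,50,140,200,3),f(s,230,160,186,300,2)[:600]]))
E
```

```text
True [0.62986579 0.10013039 0.03684936] [-0.7  0.8  6.4]
40.998723976466316Traceback (most recent call last):
  File "<stdin>", line 13, in <module>
    return _nx.concatenate(arrs, 1, dtype=dtype, casting=casting)
           ~~~~~~~~~~~~~~~^^^^^^^^^^^^^^^^^^^^^^^^^^^^^^^^^^^^^^^
ValueError: all the input array dimensions except for the concatenation axis must match exactly, but along dimension 0, the array at index 0 has size 600 and the array at index 1 has size 520
```

```bash
python3 - <<'E'
from h import *
i=cv2.imread("pics/kn.png");s=cv2.imread("pics/scene2.png")
f=lambda i,x,y,w,h,k:cv2.resize(i[y:y+h,x:x+w],None,fx=k,fy=k,interpolation=cv2.INTER_CUBIC)
cv2.imwrite("pics/crop2.png",np.hstack([f(i,215,40,140,200,3),f(s,230,120,185,300,2)]))
E
```

```text
(no output)
```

View pics/crop2.png

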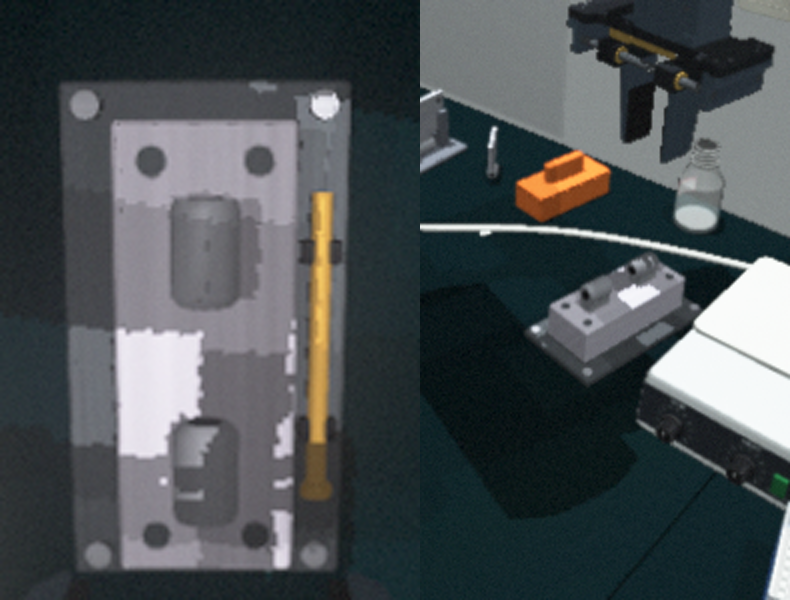

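The cover stands upright on the worktop (right half, at (562,185) in the crop). The knuckles are exposed at crop (206,252) and (205,472), with block corners (111,122), (297,121), (291,568), (121,568).

```bash
python3 - <<'E'
from h import *
z=np.load("kn.npz");c=(z["K"],z["D"],z["T"])
px=lambda L:[(215+(x+.5)/3-.5,40+(y+.5)/3-.5) for x,y in L]
def rep(n,L,zz):
    C=onz(c,px(L),zz);e=[C[i]-C[(i+1)%4] for i in range(4)]
    a=C[2]+C[3]-C[0]-C[1]
    print(n,C.mean(0).round(4),[np.linalg.norm(v).round(4) for v in e],np.degrees(np.arctan2(a[1],a[0])).round(2))
rep("block",[(111,122),(297,121),(291,568),(121,568)],.046)
rep("base",[(60,82),(350,80),(336,571),(77,572)],.008)
rep("knucklesAxis",[(171,196),(241,196),(238,525),(173,525)],.064)
rep("gap",[(171,310),(241,310),(238,418),(173,418)],.069)
# rib gripped at tool x=0: bias check
z=np.load("lift.npz");T=z["T"];c=(z["K"],z["D"],T)
i=cv2.imread("pics/lift.png");h=cv2.cvtColor(i,cv2.COLOR_BGR2HSV);m=cv2.inRange(h,(3,150,60),(20,255,255))
for r in(150,170,190):
    x=np.where(m[r])[0];P=onz(c,[(x[0],r),(x[-1],r)],.1895-.003);print(r,x[0],x[-1],(P-[.4705,-.0971,0])@np.c_[R(80)[:,0],R(80)[:,2]])
E
```

```text
block [ 0.4703 -0.0978  0.046 ] [np.float64(0.0546), np.float64(0.1389), np.float64(0.0556), np.float64(0.1386)] -9.9
base [ 0.4701 -0.0976  0.008 ] [np.float64(0.0944), np.float64(0.1692), np.float64(0.0948), np.float64(0.169)] -9.97
knucklesAxis [ 0.4708 -0.0976  0.064 ] [np.float64(0.0197), np.float64(0.0969), np.float64(0.0198), np.float64(0.0969)] -10.23
gap [ 0.4694 -0.0973  0.069 ] [np.float64(0.0199), np.float64(0.0313), np.float64(0.019), np.float64(0.0313)] -10.41
150 234 334 [[-0.02533211  0.05715374]
 [ 0.02417043  0.05716535]]
170 235 334 [[-0.02519602  0.04713114]
 [ 0.02454138  0.04714521]]
190 235 333 [[-0.0255804   0.03681154]
 [ 0.02442495  0.03682563]]
```

```bash
python3 - <<'E'
from h import *
p=np.array([.5863,.3161]);r=R(92.46)
ctrl.goto([*p,.12],r)
print(ctrl.move_l([*p,.040],.08,contact_N=12),ctrl.current_tool_pos().round(4))
ctrl.command_gripper(0);print("w",ctrl.current_grip_width()*91,ctrl.current_contact_force().round(1),ctrl.current_tool_pos().round(4))
ctrl.move_l([*p,.17],.12);ctrl.sleep(.2);print("w",ctrl.current_grip_width()*91,ctrl.current_contact_force().round(1),ctrl.current_wrist_torque().round(2))
b=np.array([.4704,-.0972]);r=R(80)
ctrl.goto([*b,.17],r);ctrl.sleep(.3)
c=cam("wrist");i=ctrl.read_camera("wrist");cv2.imwrite("pics/pre.png",i);np.savez("pre.npz",K=c[0],D=c[1],T=c[2],tcp=ctrl.current_tool_pos())
a=ctrl.read_camera("scene");s=ctrl.read_camera("side");cv2.imwrite("pics/pre_scene.png",a);cv2.imwrite("pics/pre_side.png",s)
f=lambda i,x,y,w,h,k:cv2.resize(i[y:y+h,x:x+w],None,fx=k,fy=k,interpolation=cv2.INTER_CUBIC)
cv2.imwrite("pics/crop3.png",np.hstack([f(i,215,90,140,200,3),np.vstack([f(a,275,190,95,75,4),f(s,270,110,95,75,4)])]))
print(ctrl.current_t(),ctrl.current_tool_pos().round(4))
E
```

```text
False [0.5867 0.3163 0.0405]
w 7.705917985874344 [-0.5  0.4  1.7] [0.5863 0.3161 0.04  ]
w 8.05861290374186 [ 0.1  0.  -2.3] [0.03 0.08 0.01]
20.5 [ 0.4705 -0.0971  0.17  ]
```

View pics/crop3.png

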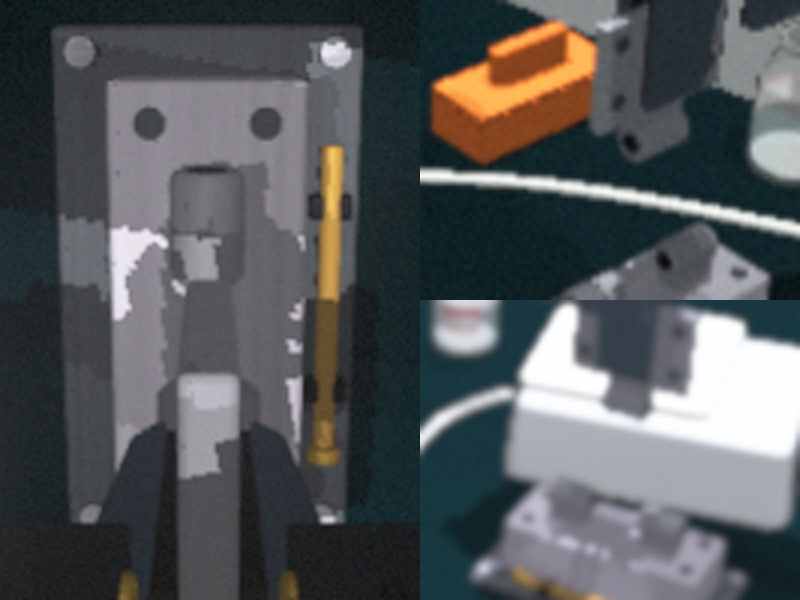

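The leaf is held upright above the gap. In the wrist crop its plate top end is at (209,374) and the far fixed knuckle is centred near x=207. In the scene crop the leaf hole is at (630,143) and the fixed-knuckle hole at (665,260). I'll compare these with the predicted projections.

```bash
python3 - <<'E'
from h import *
z=np.load("pre.npz");c=(z["K"],z["D"],z["T"]);t=z["tcp"]
px=lambda L:[(215+(x+.5)/3-.5,90+(y+.5)/3-.5) for x,y in L]
B=np.c_[R(80)[:,0],R(80)[:,2]]
print("plate end (tool x,z) mm",((onz(c,px([(178,374),(240,374)]),t[2]+.049)-t)@B*1e3).round(1), "expect +-4, 40")
print("fixed knuckle sides",((onz(c,px([(171,215),(243,215)]),.064)-t)@B*1e3).round(1))
print("block far corners",((onz(c,px([(107,81),(305,78)]),.046)-t)@B*1e3).round(1),"expect +-28,70")
print("base far corners",((onz(c,px([(52,28),(363,27)]),.008)-t)@B*1e3).round(1),"expect +-48,85")
A=cam("scene");S=cam("side")
def W(o,l): # jamb-axes local -> world
    x=-R(80)[:,2];y=R(80)[:,0]
    return np.array(o)+l[0]*x+l[1]*y+np.array([0,0,l[2]])
J=[.4704,-.0972,.064];L=t-[0,0,.022]
q=lambda u,v,ox,oy:np.array([ox+(u+.5)/4-.5,oy+(v+.5)/4-.5])
for n,P,m in(("leafhole",W(L,(-.015,0,0)),q(210,143,275,190)),("jambhole",W(J,(-.047,0,0)),q(245,260,275,190)),
  ("plate TL +y",W(L,(-.04,.004,.071)),q(180,22,275,190)),("plate TL -y",W(L,(-.04,-.004,.071)),q(206,27,275,190)),("plate bot -y",W(L,(-.04,-.004,.015)),q(193,135,275,190))):
    print(n,proj(A,P)[0].round(1),m.round(1),(m-proj(A,P)[0]).round(1))
print("px/mm scale",(proj(A,W(L,(0,0,.01)))-proj(A,W(L,(0,0,0))))/10,(proj(A,W(L,(.01,0,0)))-proj(A,W(L,(0,0,0))))/10,(proj(A,W(L,(0,.01,0)))-proj(A,W(L,(0,0,0))))/10)
E
```

```text
plate end (tool x,z) mm [[-4.1 39.9]
 [ 3.4 39.9]] expect +-4, 40
fixed knuckle sides [[-10.3  35.5]
 [  8.7  35.5]]
block far corners [[-28.2  69.6]
 [ 25.8  70.4]] expect +-28,70
base far corners [[-48.2  84.3]
 [ 46.6  84.7]] expect +-48,85
leafhole [328.  224.8] [327.1 225.4] [-0.9  0.6]
jambhole [313.3 266.8] [335.9 254.6] [ 22.6 -12.2]
plate TL +y [319.  194.7] [319.6 195.1] [0.6 0.4]
plate TL -y [322.2 196.4] [326.1 196.4] [ 3.9 -0. ]
plate bot -y [320.3 223.4] [322.9 223.4] [ 2.6 -0.1]
px/mm scale [[ 0.04038145 -0.44839287]] [[ 0.36859159 -0.1738328 ]] [[-0.37262687 -0.22046028]]
```

Wrist-frame residuals are under 1 mm. The scene hole I picked is the +x knuckle's inner end, predicted at (336.9,255.7), so it agrees to about 1 px. Descending gently.

```bash
python3 - <<'E'
from h import *
b=np.array([.4704,-.0974])
ctrl.move_l([*b,.115],.08)
print(ctrl.move_l([*b,.086],.02,contact_N=5));ctrl.sleep(.4)
print(ctrl.current_tool_pos().round(4),ctrl.current_contact_force().round(1),ctrl.current_wrist_torque().round(2),ctrl.current_grip_width()*91)
c=cam("wrist");i=ctrl.read_camera("wrist");cv2.imwrite("pics/fin.png",i);np.savez("fin.npz",K=c[0],D=c[1],T=c[2],tcp=ctrl.current_tool_pos())
a=ctrl.read_camera("scene");s=ctrl.read_camera("side");cv2.imwrite("pics/fin_scene.png",a);cv2.imwrite("pics/fin_side.png",s)
f=lambda i,x,y,w,h,k:cv2.resize(i[y:y+h,x:x+w],None,fx=k,fy=k,interpolation=cv2.INTER_CUBIC)
cv2.imwrite("pics/crop4.png",np.hstack([f(i,215,90,140,200,3),np.vstack([f(a,285,215,95,75,4),f(s,270,110,95,75,4)])]))
print(ctrl.current_t())
E
```

```text
False
[ 0.4704 -0.0974  0.086 ] [ 0.3  0.4 -2.9] [0.02 0.02 0.01] 7.794575013935998
23.4917
```

View pics/crop4.png

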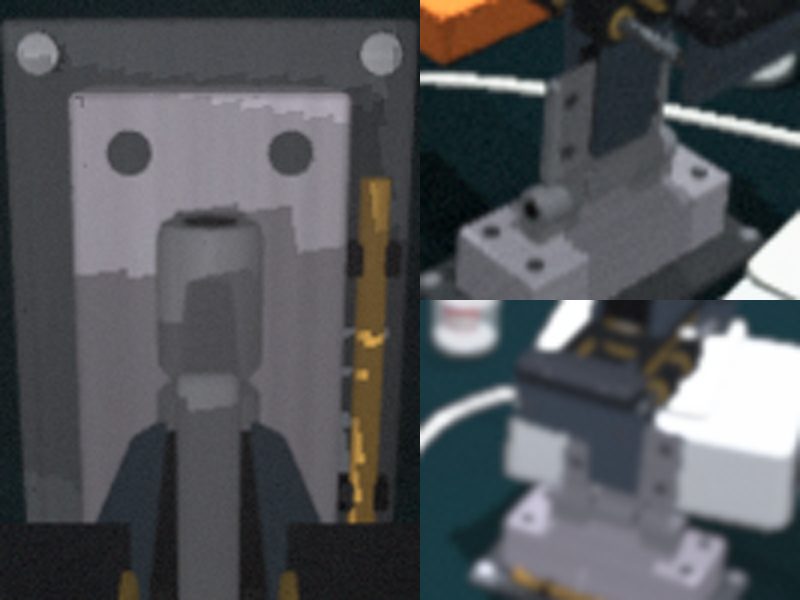

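The knuckle sits in the gap without contact. The fixed knuckle is at crop x=210 and the plate centre at 209. Now a numeric check of lean, centring along the axis, and height.

```bash
python3 - <<'E'
from h import *
px=lambda L:[(215+(x+.5)/3-.5,90+(y+.5)/3-.5) for x,y in L]
B=np.c_[R(80)[:,0],R(80)[:,2]]
def go(n,L,h):
    P=((onz(c,px(L),h)-t)@B*1e3);print(n,P.round(1).tolist(),"mid",P.mean(0).round(2))
z=np.load("pre.npz");c=(z["K"],z["D"],z["T"]);t=z["tcp"]
go("pre leaf knuckle",[(160,400),(260,400)],t[2]-.022);go("pre plate top",[(178,380),(240,380)],t[2]+.049)
z=np.load("fin.npz");c=(z["K"],z["D"],z["T"]);t=z["tcp"]
go("plate top end",[(178,374),(240,374)],t[2]+.049);go("fixed knuckle",[(157,300),(263,300)],.064)
go("block far",[(69,95),(350,94)],.046);go("base far",[(3,20),(419,18)],.008)
go("fixed kn outer end",[(175,212),(245,212)],.070)
# plate left edge in the scene image: fit edge column per row by max gradient
for nm,zz in(("pre",.17),("fin",.086)):
    g=cv2.imread(f"pics/{nm}_scene.png");A=cam("scene")
    x=-R(80)[:,2];y=R(80)[:,0];o=np.array([*t[:2],zz-.022])
    if nm=="pre": o=np.array([.4705,-.0971,zz-.022])
    gr=np.abs(cv2.Sobel(cv2.cvtColor(g,cv2.COLOR_BGR2GRAY).astype(float),-1,1,0,3))
    out=[]
    for h in np.arange(.020,.068,.003):
        u,v=proj(A,o-.04*x+.004*y+[0,0,h])[0];r=int(round(v));k=np.arange(int(u)-4,int(u)+6)
        w=gr[r,k];out.append((h,k[np.argmax(w)]-u))
    out=np.array(out);p=np.polyfit(out[:,0]*1e3,out[:,1],1);print(nm,"edge resid px",out[:,1].round(1),"lean rad~",(p[0]/-.373).round(3))
E
```

```text
pre leaf knuckle [[-9.8, 12.4], [9.6, 12.5]] mid [-0.11 12.44]
pre plate top [[-4.1, 39.1], [3.4, 39.1]] mid [-0.35 39.14]
plate top end [[-4.2, 40.0], [3.4, 40.0]] mid [-0.41 39.96]
fixed knuckle [[-10.2, 32.4], [9.8, 32.4]] mid [-0.21 32.36]
block far [[-27.9, 69.4], [27.2, 69.6]] mid [-0.31 69.5 ]
base far [[-47.4, 84.7], [47.4, 85.2]] mid [4.000e-02 8.494e+01]
fixed kn outer end [[-6.5, 49.9], [6.0, 49.9]] mid [-0.22 49.91]
pre edge resid px [-0.5 -0.6  4.3  4.2  4.1 -5.  -4.1 -3.2 -0.3 -0.4 -0.5 -0.6 -0.6 -0.7
 -3.8  4.1] lean rad~ 0.09
fin edge resid px [-0.1 -0.2 -0.3 -0.4 -0.5 -0.6 -0.6 -0.7  0.2  0.1  0.  -0.1 -0.2  4.7
 -0.4 -0.4] lean rad~ -0.079
```

All checks agree within about 0.5 mm, with no measurable lean. Handing in.

```bash
python3 - <<'E'
from h import *
print(np.abs(ctrl.current_dq()).max(),ctrl.current_tool_pos().round(4),ctrl.current_contact_force().round(1),ctrl.current_grip_width()*91,ctrl.current_t())
ctrl.sign_off()
E
```

```text
0.10138932631468639 [ 0.4704 -0.0974  0.086 ] [ 0.5  0.7 -2.3] 8.281788841842413 23.4917
the job is handed in; nothing more can be done
```

The job is handed in at 23.5 s. The cover stands rim-down on the worktop at (0.63, 0.10). The leaf is still gripped, plate upright, with its knuckle between the two fixed knuckles at the bore position.

**Last checks:**
- **Sideways:** the leaf is about 0.2 mm off the fixed knuckles' axis.
- **Along the holes:** it is off by no more than 0.5 mm, judged from the block and base corners because the gap itself is hidden.
- **Lean:** about 0.003 rad in the wrist picture.
- **Contact:** there was none on the way down. The force was about 2–3 N, close to the leaf's own weight, and the arm was steady.

**Less certain:**
- **Height:** it rests on the stated 18 mm starting height. The scene camera agrees only to about 1–2 mm.
- **Lean from the scene camera:** an automatic edge fit gave 0.09 and −0.08 rad. I discounted both because of stray edge points; the remaining points in the final picture were flat to within 1 px.
- **Bystanders:** I never moved near the bottles or crucible, but I did not measure them again at the end.

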